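# Check the bench mill's emergency stop and start it again

### The job

Check the mill's emergency stop: press the red mushroom button on the yellow box right in so that it latches, then push one of its two lugs round clockwise (seen from above) until the button pops back out. Only after that, press the green start button on the grey box right in and let go. Do it all with the fingertips; nothing is to be picked up, and the oil bottle, the steel block and the wrench are to be left where they are.

Things in the scene. Friction and masses are not known exactly. Their poses are not given: they have to be found in the camera images.
- stop_box: Yellow control box fixed to the bench, 100 x 100 mm and 50 mm high, with a black collar (40 mm across, 4 mm high) and the red mushroom stop button in the middle of its top. Origin: centre of its underside, on the bench; z up. Its place and yaw vary (yaw up to 0.6 rad either way), and it may be to the left or right of the grey box. The button's two lugs point along the box's +y and -y axes when the button is not twisted.
- stop_top (a point): Centre of the top of the red mushroom button, on its axis, which is vertical through the box's centre: 88 mm above the bench when out, 7 mm lower when latched; turns with the button, its y axis along the lugs. The round head is 50 mm across; two lugs, each 14 mm wide, stand out of its rim on opposite sides to 48 mm from the axis. When out, the lugs reach from 64 to 84 mm above the bench (57 to 77 mm latched). White marks on the lugs' tops.
- stop_press (a joint): How far the mushroom button is pushed in, m: 0 out, 0.0085 fully in. A spring resists with 2 N when out rising to 6 N, and the latch adds up to 2 N about half-way in (6 N in all; then comes the hard stop). It latches beyond about 0.0075 and then rests at about 0.007 when let go; it can come out again only when twisted, and then springs out by itself (a finger bearing hard on a lug may hold it in until it eases off).
- stop_turn (a joint): Twist of the mushroom button, rad: 0 at rest, growing clockwise seen from above, stop at 0.85. A spring turns it back to 0 (0.02 N m at 0 to 0.06 N m at the stop, so under 2 N at a lug's end). The latch lets go at about 0.5 to 0.65.
- start_box: Grey control box fixed to the bench, 80 x 80 mm and 50 mm high, with the green start button in the middle of its top. Origin: centre of its underside, on the bench.
- start_top (a point): Centre of the top of the green button, 32 mm across, in a black ring 48 mm across and 12 mm high; its top is 72 mm above the bench when out.
- start (a joint): How far the green button is pushed in, m: 0 out, 0.006 fully in, which takes 6 N. It springs back.
- oil: Loose oil bottle, blue, 48 mm across and 120 mm tall, standing between the two boxes, on the far side. Bystander. Origin: centre of its underside.
- block: Loose steel setup block 50 x 75 mm and 25 mm high, lying flat on the bench, nearer the robot. Bystander. Origin: centre of its underside.
- wrench: Loose wrench lying on the bench to the left of the boxes. Bystander. Origin: on its underside, about midway along it.
There are look-alikes about, which are no part of the job. Several things look just like the start_box: the one meant starts farthest from the robot's base. There is more than one size of the stop_box; the job needs the smaller.

How it is judged:
On the way, in this order (a step that is already met when the one before it is completed fails the run):
1. the mushroom button is pressed in and latched (value of joint stop_press above 0.0062 m), for 0.2 s.
2. it is twisted clockwise while still in (value of joint stop_turn above 0.35 rad and value of joint stop_press above 0.004 m).
3. it has popped back out (value of joint stop_press below 0.0015 m), for 0.1 s.
4. the green button is pressed in (value of joint start above 0.0042 m), for 0.05 s.
At the end, for the whole second after the job is handed in: The mushroom button is out (within 1.5 mm) and untwisted (within 0.12 rad), the green button is out again (within 1.5 mm), and the bottle, block and wrench are at rest within 20 mm of where they were (value of joint each of stop_press, start below 0.0015 m and value of joint stop_turn below 0.12 rad and distance of each of oil, block, wrench from where it was at the start of the episode below 0.02 m and linear speed of each of oil, block, wrench below 0.02 m/s); the robot touches nothing.
It fails at once if the oil bottle, block or wrench is moved by more than 20 mm (distance of any of oil, block, wrench from where it was at the start of the episode above 0.02 m).
It fails at once if the green button is pressed while the stop button is in (value of joint start above 0.003 m and value of joint stop_press above 0.004 m).
It also fails if it takes over 58 s, if anything falls off the work surface, if the arm or the gripper's body presses on something with over 40 N, if the wrist force passes 120 N, or if a joint passes its speed limit or range.

### The arm

A 6-joint arm with a two-finger parallel gripper is mounted at the origin on the work surface. World frame = base frame: x ahead of the robot, y to its left, z up, the work surface at z = 0. Lengths are in m, angles in rad, forces in N, time in s.
With the tool pointing down it reaches from about 0.375 to 0.9 m from the base axis. Payload 3.1 kg.
Tool frame: the origin (TCP) lies between the finger pads; the fingertips stand 17 mm ahead of it and the grasp point (between the pads) lies 2 mm behind it; z points along the fingers, y is the line along which they close (so a half turn about z gives the same grasp; the last joint's range is limited). The gripper opens to 85 mm and grips with 20 to 120 N. Pads are 22 mm wide; open, the fingers measure 114 mm over their backs; the gripper's body (76 mm by 85 mm) begins 54 mm behind the grasp point. The pads swing forward as they close: fully open they stand 13 mm farther back than shut.
Start: joints at [1.097, 0.527, 1.433, -0, 1.181, -0.178], TCP at [0.182, 0.598, 0.248] pointing down, gripper open.
Joint ranges: [-3.08, 3.08], [-0.75, 2.2], [0.22, 2.44], [-1.43, 4.57], [0, 2.65], [-2.85, 2.85]. Speed limits (rad/s): [2.79, 2.79, 3.14, 3.14, 3.14, 3.14].

### API

Orientations are given as a unit quaternion [x, y, z, w].
In Python, from station import sense, vision, order gives the robot as it stands.
- The arm moves only by the shell command python3 -m crank 'ROWS' [OPENING] [FORCE]. ROWS is JSON, a list of rows, each an object with "dp": the shift along the world's x, y, z in units of 30 mm (1.0 is 30 mm), a list of three; "angular": the turn, a rotation vector about the world's x, y, z in degrees, a list of three. In form: [{"dp": [dx, dy, dz], "angular": [ax, ay, az]}, ...]. A call has 1 to 20 rows; each row shifts and turns the commanded pose from where the row before left it; what a row does not reach is not made up. A row lasts 1/10 s, in which the tool goes at most 50 mm and 8.59 degrees, less where a joint would pass 70% of its speed; a pose out of reach is approached as far as the arm can. A call is refused whole if a number of a shift passes 1 or a number of a turn 8.59, either way. A call with a gripper value outside its range is refused whole. OPENING is the closure, from 0 (fully open) to 1 (shut), set as the call begins (- or left out, the last holds). The fingers move at their own pace and stop on an object; FORCE is the grip in N (left out, the last holds). Time passes only in rows, so rows that do not move let the fingers close. It gives the time, the measured TCP pose, the force, the opening and the grip force at its end, in the units of the state.
- sense(): the state, without advancing time (a new reading comes with each control period).
- vision.snapshot(name): name is "scene" or "top" or "wrist"; returns a dict with "image" (400x640x3 uint8, blue, green, red), "range_z" (400x640 float32, m along the optical axis (not along the pixel's ray), 0 where there is no reading), "mtx" (3x3 intrinsics, pixels), "dist" ([k1, k2, p1, p2, k3] as OpenCV has them; the pictures are not rectified), "pose" (4x4, takes a point from camera to world coordinates); the wrist camera has in their place "mount" (4x4, takes a point from camera to tool coordinates, whose origin is the TCP and whose axes are the flange's). Camera axes: x right, y down, z forward; pixel columns grow to the right and rows downward; lengths in m; the calibration is good to about 2 mm. A picture is of the moment at which its call begins: read the wrist's pose just before it.
- order.sign_off(): hands the job in; it is judged then, once.
The state is a dict: "t": time; "q": joint angles; "qd": joint speeds; "tau": joint torques, N m; "tcp_pos": TCP position; "tool_rot": TCP orientation; "force": force on the tool from outside, world axes, zero at the start; "ft_torque": the same for the moment, N m; "finger_gap": opening from 0.0 (shut) to 1.0 (fully open); "gripper_force": force on a finger pad.
Only numpy, scipy, OpenCV 4.12 (cv2) and the standard library are available. Lean on these libraries where they do the work, as an engineer would, in place of code of your own. Each camera call takes 0.05 s, during which the arm holds its last target. There are 200 camera calls.

## Working session

There is one attempt and no reset: what is moved stays moved. The work goes in short steps, Python scripts to look and compute and a shell command to move; the robot and the scene stay as the last step left them, time stands still between calls to the robot, and variables do not carry over. Pictures are saved under pics/ and viewed, at most 10 in all, crops included, and the job is handed in when it is done.

```bash
mkdir -p pics
cat > h.py <<'E'
import numpy as np, cv2, pickle
from station import sense, vision, order
def snap(n):
    s=sense(); d=vision.snapshot(n); d['s']=s
    pickle.dump(d,open(f'{n}.pkl','wb')); return d
def load(n): return pickle.load(open(f'{n}.pkl','rb'))
def P(d,u,v,z=None):
    """pixel -> world; with plane height z, or by depth"""
    x,y=cv2.undistortPoints(np.array([[[u,v]]],float),d['mtx'],np.array(d['dist'],float))[0,0]
    T=np.array(d['pose']); r=T[:3,:3]@[x,y,1]
    if z is None:
        p=d['range_z'][int(v)-1:int(v)+2,int(u)-1:int(u)+2]; k=np.median(p)
    else: k=(z-T[2,3])/r[2]
    return T[:3,3]+k*r
E
python3 - <<'E'
from h import *
for n in('top','scene'):
    d=snap(n); cv2.imwrite(f'pics/{n}1.png',d['image'])
s=sense();print(s)
E
```

```text
{'t': 0.1, 'q': array([ 1.09649110e+00,  5.28375341e-01,  1.43377909e+00, -2.55730664e-05,
        1.18136567e+00, -1.78494071e-01]), 'qd': array([ 1.39514393e-03, -1.57947312e-03, -3.29672322e-03,  4.59790703e-05,
       -4.88670012e-04,  1.02246823e-03]), 'tau': array([ 3.06574548e-04, -4.43304777e+01, -1.78586519e+01, -2.25912863e-04,
        3.87076550e-03, -3.24470682e-05]), 'tcp_pos': array([0.18189168, 0.5973152 , 0.24742854]), 'tool_rot': array([ 1.47362023e-01,  9.89082153e-01, -9.16636687e-04, -2.97804424e-04]), 'force': array([0.61106906, 0.12144306, 0.40599752]), 'ft_torque': array([0.00903143, 0.0127137 , 0.00193104]), 'gripper_force': 0.0, 'finger_gap': 0.9941291269855435}
```

View pics/top1.png

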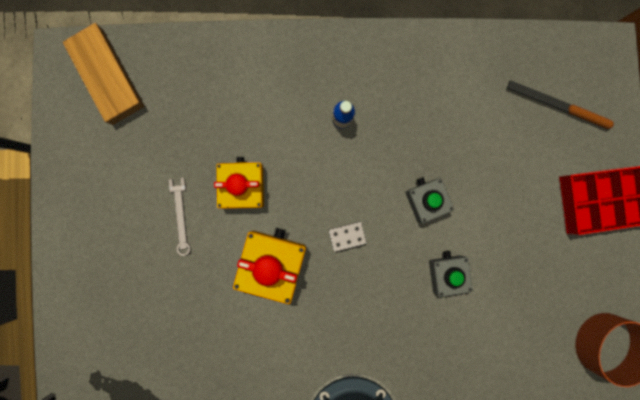

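View pics/scene1.png

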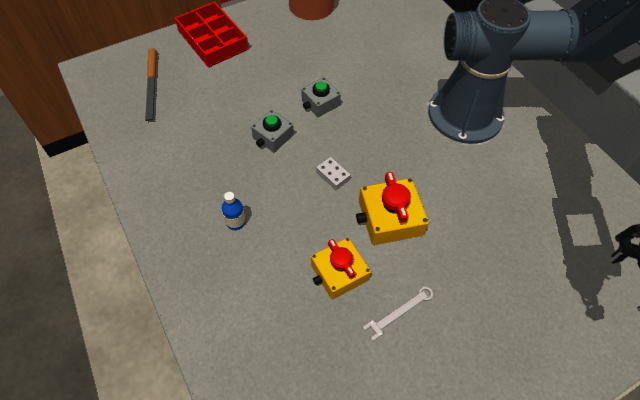

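The top view shows yellow boxes at (239,186) (small) and (270,268) (large), so I take the small one. The grey boxes are at (430,201) and (453,276), and the first is farther from the base at about (355,400). I'll confirm this with measurements and one enlarged crop.

Run:
```python
from h import *
d=load('top')
for n,u,v,z in [('sm',237,184,.088),('lg',267,270,.1),('gA',433,201,.072),('gB',456,278,.072),('oil',345,107,.12),('block',348,237,.025)]:
    p=P(d,u,v,z); print(n,p.round(4),'depth',P(d,u,v).round(4),np.hypot(*p[:2]).round(3))
im=d['image']
a=cv2.resize(im[150:225,200:275],(450,450),interpolation=cv2.INTER_CUBIC)
b=cv2.resize(im[165:240,395:455],(360,450),interpolation=cv2.INTER_CUBIC)
cv2.imwrite('pics/crop1.png',np.hstack([a,b[:,:350]]))
print(d['pose'].round(3))
```

```text
sm [0.5509 0.237  0.088 ] depth [0.551  0.2371 0.0874] 0.6
lg [0.3703 0.1765 0.1   ] depth [0.3724 0.175  0.1145] 0.41
gA [ 0.5054 -0.183   0.072 ] depth [ 0.5054 -0.1833  0.0712] 0.538
gB [ 0.3365 -0.2294  0.072 ] depth [ 0.3364 -0.2296  0.0715] 0.407
oil [0.7025 0.0075 0.12  ] depth [0.7027 0.0075 0.119 ] 0.703
block [4.294e-01 4.000e-04 2.500e-02] depth [4.293e-01 3.000e-04 2.450e-02] 0.429
[[-0.024 -0.999  0.027  0.494]
 [-0.999  0.024 -0.028  0.082]
 [ 0.027 -0.027 -0.999  0.984]
 [ 0.     0.     0.     1.   ]]
```

View pics/crop1.png

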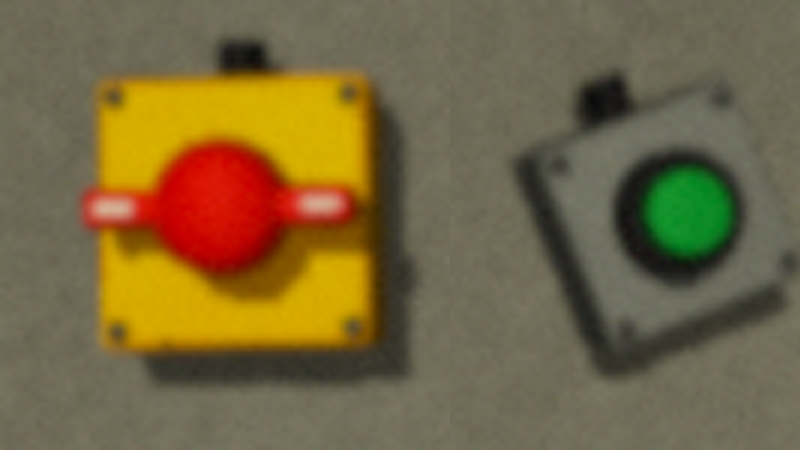

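The crop confirms both targets. The small yellow box has its head centre at about (236.7,184.5), its top measures 88 mm, and its lugs lie along world y (yaw ≈ 0). The grey box at (433,200) is 0.54 m from the base, against 0.41 m for the other one, so it is the start_box. Next I move above the mushroom with the fingers shut.

```bash
python3 -m crank '[{"dp":[0.9,-0.9,0],"angular":[0,0,-5.6]},{"dp":[0.9,-0.9,0],"angular":[0,0,-5.6]},{"dp":[0.9,-0.9,0],"angular":[0,0,-5.6]},{"dp":[0.9,-0.9,0],"angular":[0,0,-5.6]},{"dp":[0.9,-0.9,0],"angular":[0,0,-5.6]},{"dp":[0.9,-0.9,0],"angular":[0,0,-5.6]},{"dp":[0.9,-0.9,0],"angular":[0,0,-5.6]},{"dp":[0.9,-0.9,0],"angular":[0,0,-5.6]},{"dp":[0.9,-0.9,0],"angular":[0,0,-5.6]},{"dp":[0.9,-0.9,0],"angular":[0,0,-5.6]},{"dp":[0.9,-0.9,0],"angular":[0,0,-5.6]},{"dp":[0.9,-0.9,0],"angular":[0,0,-5.6]},{"dp":[0.9,-0.9,0],"angular":[0,0,-5.6]},{"dp":[0.6,-0.3,-0.3],"angular":[0,0,0]},{"dp":[0,0,0],"angular":[0,0,0]},{"dp":[0,0,0],"angular":[0,0,0]}]' 1 40
python3 - <<'E'
from h import *
from scipy.spatial.transform import Rotation as R
s=sense();print(s['tcp_pos'],R.from_quat(s['tool_rot']).as_matrix().round(3),s['finger_gap'],s['q'][5])
d=snap('wrist');cv2.imwrite('pics/w1.png',d['image'])
E
```

```text
t: 1.7
tcp_pos: [0.5502, 0.2381, 0.2381]
tool_rot: [0.705, 0.709, -0.001, -0.001]
force: [-0.5, -0.5, 1.2]
finger_gap: -0.0
gripper_force: 0.0
[0.5502009  0.23812943 0.23813571] [[-0.005  1.    -0.003]
 [ 1.     0.005  0.   ]
 [ 0.    -0.003 -1.   ]] -3.518265728740298e-05 0.21643152455716697
```

View pics/w1.png

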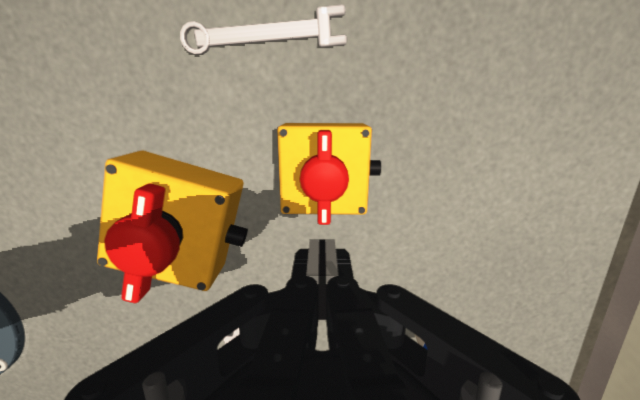

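The wrist view shows the small button's head centre at (324,177) and its lugs' white marks at (324,145) and (324,212). The fingers are at (322,250). I'll cross-check the position from these.

Run:
```python
from h import *
from scipy.spatial.transform import Rotation as R
d=load('wrist');s=d['s'];T=np.eye(4);T[:3,:3]=R.from_quat(s['tool_rot']).as_matrix();T[:3,3]=s['tcp_pos'];d['pose']=T@d['mount']
for u,v,z in[(324,177,.088),(324,145,.084),(324,212,.084)]: print(P(d,u,v,z).round(4),P(d,u,v).round(4))
t=load('top')
for u,v,z in[(236.7,184.5,.088),(218.8,185,.084),(253.7,184.2,.084)]: print(P(t,u,v,z).round(4))
```

```text
[0.552  0.2464 0.088 ] [0.552  0.2465 0.0885]
[0.5518 0.2766 0.084 ] [0.5518 0.2767 0.0846]
[0.5523 0.2086 0.084 ] [0.5523 0.2088 0.0847]
[0.5499 0.2377 0.088 ]
[0.55   0.2763 0.084 ]
[0.5499 0.2024 0.084 ]
```

```bash
python3 -m crank '[{"dp":[0,0.1,-0.7],"angular":[0,0,0]},{"dp":[0,0,-0.9],"angular":[0,0,0]},{"dp":[0,0,-0.9],"angular":[0,0,0]},{"dp":[0,0,-0.9],"angular":[0,0,0]},{"dp":[0,0,-0.7],"angular":[0,0,0]},{"dp":[0,0,-0.2],"angular":[0,0,0]},{"dp":[0,0,-0.1],"angular":[0,0,0]},{"dp":[0,0,-0.1],"angular":[0,0,0]},{"dp":[0,0,-0.05],"angular":[0,0,0]},{"dp":[0,0,0],"angular":[0,0,0]}]'
```

```text
t: 2.75
tcp_pos: [0.5516, 0.2415, 0.1041]
tool_rot: [0.706, 0.709, 0.001, 0.0]
force: [-0.0, 0.9, 3.2]
finger_gap: -0.004
gripper_force: 1.6
```

Contact is at about 0.104. I press on gradually.

```bash
python3 -m crank '[{"dp":[0,0,-0.06],"angular":[0,0,0]},{"dp":[0,0,-0.06],"angular":[0,0,0]},{"dp":[0,0,-0.06],"angular":[0,0,0]},{"dp":[0,0,-0.05],"angular":[0,0,0]},{"dp":[0,0,-0.05],"angular":[0,0,0]},{"dp":[0,0,0],"angular":[0,0,0]},{"dp":[0,0,0],"angular":[0,0,0]}]'
```

```text
t: 3.45
tcp_pos: [0.5519, 0.2412, 0.0964]
tool_rot: [0.706, 0.709, 0.001, 0.0]
force: [-3.1, 1.1, 13.4]
finger_gap: -0.004
gripper_force: 6.9
```

```bash
python3 -m crank '[{"dp":[0,0,-0.04],"angular":[0,0,0]},{"dp":[0,0,0],"angular":[0,0,0]},{"dp":[0,0,0],"angular":[0,0,0]}]'; python3 -m crank '[{"dp":[0,0,0.2],"angular":[0,0,0]},{"dp":[0,0,0.4],"angular":[0,0,0]},{"dp":[0,0,0.4],"angular":[0,0,0]},{"dp":[-0.8,0.3,0.3],"angular":[0,0,0]},{"dp":[-0.7,1.0,0],"angular":[0,0,0]},{"dp":[0,0,0],"angular":[0,0,0]},{"dp":[0,0,0],"angular":[0,0,0]}]'
python3 - <<'E'
from h import *
t=load('top');d=snap('scene');o=d
d2=snap('top')
# head height by depth near old centre
for u,v in[(237,185),(233,185),(237,189),(219,185),(254,184)]: print(P(t,u,v).round(4),P(d2,u,v).round(4))
E
```

```text
t: 3.75
tcp_pos: [0.552, 0.2412, 0.0963]
tool_rot: [0.706, 0.709, 0.001, 0.001]
force: [-3.6, 1.2, 19.7]
finger_gap: -0.0
gripper_force: 9.9
t: 4.45
tcp_pos: [0.506, 0.2802, 0.1325]
tool_rot: [0.705, 0.709, 0.0, 0.0]
force: [-0.1, -1.0, -0.6]
finger_gap: 0.001
gripper_force: 0.0
[0.5489 0.2372 0.0873] [0.5493 0.2383 0.0805]
[0.5491 0.2456 0.0874] [0.5495 0.2469 0.0805]
[0.5405 0.2375 0.0861] [0.5408 0.2386 0.0799]
[0.55   0.2759 0.084 ] [0.5504 0.2773 0.0776]
[0.5504 0.2018 0.0833] [0.5508 0.2026 0.0771]
```

The depth shows the button top at 80.5 mm, so it is latched. I'll lower beside the left lug, on the robot's side.

```bash
python3 -m crank '[{"dp":[0,0.1,-0.8],"angular":[0,0,0]},{"dp":[0,0,-0.6],"angular":[0,0,0]},{"dp":[0,0,-0.35],"angular":[0,0,0]},{"dp":[0.3,0,0],"angular":[0,0,0]},{"dp":[0.2,0,0],"angular":[0,0,0]},{"dp":[0.1,0,0],"angular":[0,0,0]},{"dp":[0,0,0],"angular":[0,0,0]}]'
```

```text
t: 5.25
tcp_pos: [0.5258, 0.2829, 0.0806]
tool_rot: [0.706, 0.708, 0.001, 0.001]
force: [1.0, 0.2, -1.5]
finger_gap: 0.004
gripper_force: 0.0
```

```bash
python3 -m crank '[{"dp":[0.1,0,0],"angular":[0,0,0]},{"dp":[0.1,0,0],"angular":[0,0,0]},{"dp":[0,0,0],"angular":[0,0,0]}]'
```

```text
t: 5.55
tcp_pos: [0.5308, 0.283, 0.08]
tool_rot: [0.706, 0.709, 0.0, 0.0]
force: [0.3, -0.1, 0.2]
finger_gap: -0.001
gripper_force: 0.0
```

```bash
python3 -m crank '[{"dp":[0.1,0.04,0],"angular":[0,0,-4]},{"dp":[0.1,0.04,0],"angular":[0,0,-4]},{"dp":[0.11,0.03,0],"angular":[0,0,-4]},{"dp":[0.11,0.02,0],"angular":[0,0,-4]},{"dp":[0.11,0.01,0],"angular":[0,0,-4]},{"dp":[0.11,0.01,0],"angular":[0,0,-4]},{"dp":[0,0,0],"angular":[0,0,0]}]'
python3 - <<'E'
from h import *
d=snap('wrist');cv2.imwrite('pics/w2.png',d['image'])
E
```

```text
t: 6.25
tcp_pos: [0.5492, 0.2875, 0.0797]
tool_rot: [0.837, 0.547, -0.0, -0.0]
force: [-1.0, 0.3, -0.1]
finger_gap: -0.001
gripper_force: 0.5
```

View pics/w2.png

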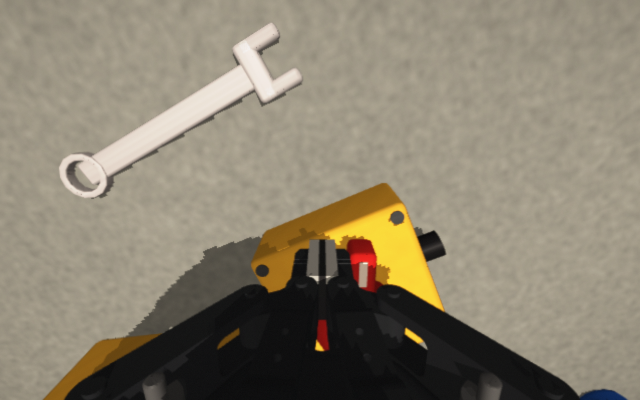

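The lug, at (362,262), lies flush against the right finger at (345,262), so it is being pushed round and the finger isn't on top of it. I continue the arc.

```bash
python3 -m crank '[{"dp":[0.11,0,0],"angular":[0,0,-4]},{"dp":[0.11,-0.01,0],"angular":[0,0,-4]},{"dp":[0.11,-0.02,0],"angular":[0,0,-4]},{"dp":[0.11,-0.02,0],"angular":[0,0,-4]},{"dp":[0.09,-0.03,0],"angular":[0,0,-4]},{"dp":[0,0,0],"angular":[0,0,0]},{"dp":[0,0,0],"angular":[0,0,0]}]'
python3 - <<'E'
from h import *
t=load('top');d2=snap('top')
for u,v in[(233,185),(237,189),(240,190),(243,190)]: print(P(t,u,v).round(4),P(d2,u,v).round(4))
E
```

```text
t: 7.0
tcp_pos: [0.5648, 0.2852, 0.0797]
tool_rot: [0.919, 0.394, -0.0, -0.0]
force: [-1.1, 2.3, 0.7]
finger_gap: 0.001
gripper_force: 0.9
[0.5495 0.2469 0.0805] [0.5491 0.2458 0.0861]
[0.5408 0.2386 0.0799] [0.5405 0.2375 0.0862]
[0.5385 0.2323 0.0796] [0.5383 0.2314 0.085 ]
[0.5386 0.2265 0.0763] [0.5383 0.2256 0.0817]
```

The button has risen. I back off away from the lug, go up, and check.

```bash
python3 -m crank '[{"dp":[-0.2,0.2,0],"angular":[0,0,0]},{"dp":[-0.4,0.4,0],"angular":[0,0,0]},{"dp":[-0.5,0.5,0],"angular":[0,0,0]},{"dp":[-0.3,0.3,0.5],"angular":[0,0,0]},{"dp":[0,0,1],"angular":[0,0,0]},{"dp":[0,0,1],"angular":[0,0,0]},{"dp":[0,0,0],"angular":[0,0,0]}]'
python3 - <<'E'
from h import *
d2=snap('top')
for u,v in[(237,185),(233,185),(237,189),(254,184)]: print(P(d2,u,v).round(4))
cv2.imwrite('pics/c2.png',cv2.resize(d2['image'][140:240,190:290],(500,500),interpolation=cv2.INTER_CUBIC))
E
```

```text
t: 7.75
tcp_pos: [0.5256, 0.3291, 0.1603]
tool_rot: [0.919, 0.394, 0.005, 0.0]
force: [0.2, 0.7, 1.1]
finger_gap: 0.002
gripper_force: 0.0
[0.5489 0.2373 0.0866]
[0.5491 0.2458 0.0864]
[0.5404 0.2374 0.087 ]
[0.5504 0.2018 0.0835]
```

View pics/c2.png

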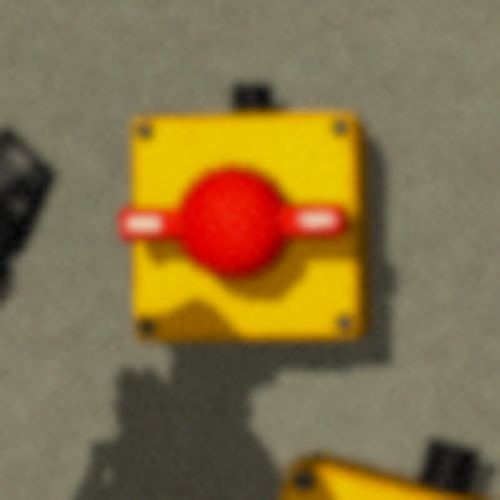

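The button is out and untwisted: the lug marks at (143,223) and (318,220) are level. Next I move to the green button.

```bash
python3 -m crank '[{"dp":[0,0,0.8],"angular":[0,0,0]},{"dp":[-0.05,-1,0],"angular":[0,0,0]},{"dp":[-0.05,-1,0],"angular":[0,0,0]},{"dp":[-0.05,-1,0],"angular":[0,0,0]},{"dp":[-0.05,-1,0],"angular":[0,0,0]},{"dp":[-0.05,-1,0],"angular":[0,0,0]},{"dp":[-0.05,-1,0],"angular":[0,0,0]},{"dp":[-0.05,-1,0],"angular":[0,0,0]},{"dp":[-0.05,-1,0],"angular":[0,0,0]},{"dp":[-0.05,-1,0],"angular":[0,0,0]},{"dp":[-0.05,-1,0],"angular":[0,0,0]},{"dp":[-0.05,-1,0],"angular":[0,0,0]},{"dp":[-0.05,-1,0],"angular":[0,0,0]},{"dp":[0,-1,0],"angular":[0,0,0]},{"dp":[0,-1,0],"angular":[0,0,0]},{"dp":[0,-1,0],"angular":[0,0,0]},{"dp":[0,-1,0],"angular":[0,0,0]},{"dp":[0,-1,0],"angular":[0,0,0]},{"dp":[0,-0.1,0],"angular":[0,0,0]},{"dp":[0,0,0],"angular":[0,0,0]}]'
python3 - <<'E'
from h import *
from scipy.spatial.transform import Rotation as R
def cen(d,z):
    b,g,r=[d['image'][...,i].astype(int) for i in range(3)]
    n,l,st,c=cv2.connectedComponentsWithStats(((g>r+50)&(g>b+30)).astype('uint8'))
    for i in range(1,n):
        if st[i,4]>30: print(c[i].round(1),st[i,4],P(d,*c[i],z).round(4))
d=snap('wrist');s=d['s'];T=np.eye(4);T[:3,:3]=R.from_quat(s['tool_rot']).as_matrix();T[:3,3]=s['tcp_pos'];d['pose']=T@d['mount']
cen(d,.072);cen(load('top'),.072)
cv2.imwrite('pics/w3.png',d['image'])
E
```

```text
t: 9.8
tcp_pos: [0.5046, -0.1861, 0.1781]
tool_rot: [0.92, 0.392, -0.0, -0.001]
force: [-0.2, -0.1, 1.0]
finger_gap: -0.001
gripper_force: 0.0
[323.9 195.3] 1096 [ 0.5093 -0.1848  0.072 ]
[227.9 338.4] 160 [ 0.3391 -0.2261  0.072 ]
[434.1 199.9] 183 [ 0.5078 -0.1856  0.072 ]
[456.1 278.1] 183 [ 0.3362 -0.2297  0.072 ]
```

View pics/w3.png

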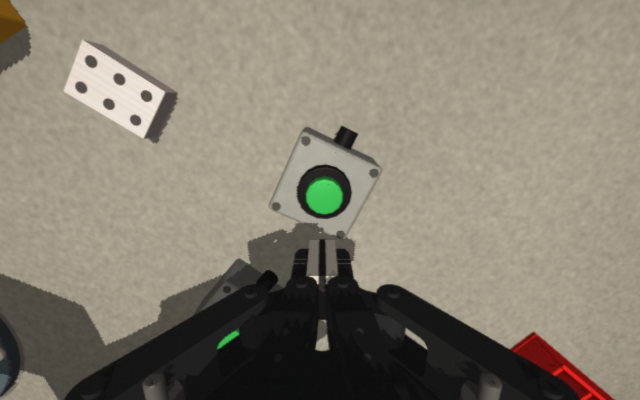

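The green button, at (324,195), is at (0.508,-0.185), and the top camera agrees. I descend and press.

```bash
python3 -m crank '[{"dp":[0.1,0.05,-0.8],"angular":[0,0,0]},{"dp":[0,0,-0.9],"angular":[0,0,0]},{"dp":[0,0,-0.7],"angular":[0,0,0]},{"dp":[0,0,-0.3],"angular":[0,0,0]},{"dp":[0,0,-0.2],"angular":[0,0,0]},{"dp":[0,0,-0.1],"angular":[0,0,0]},{"dp":[0,0,-0.07],"angular":[0,0,0]},{"dp":[0,0,0],"angular":[0,0,0]},{"dp":[0,0,0],"angular":[0,0,0]}]'
```

```text
t: 10.75
tcp_pos: [0.5084, -0.1844, 0.0874]
tool_rot: [0.92, 0.393, 0.0, 0.0]
force: [-0.7, 1.7, 3.4]
finger_gap: 0.003
gripper_force: 1.4
```

```bash
python3 -m crank '[{"dp":[0,0,-0.07],"angular":[0,0,0]},{"dp":[0,0,-0.07],"angular":[0,0,0]},{"dp":[0,0,-0.05],"angular":[0,0,0]},{"dp":[0,0,-0.04],"angular":[0,0,0]},{"dp":[0,0,0],"angular":[0,0,0]},{"dp":[0,0,0],"angular":[0,0,0]}]'
```

```text
t: 11.35
tcp_pos: [0.5085, -0.1846, 0.0828]
tool_rot: [0.92, 0.393, 0.001, 0.001]
force: [-3.9, 4.7, 24.6]
finger_gap: 0.002
gripper_force: 12.6
```

The force rose to 24.6 N, so the button is against its hard stop and fully in. I release and retreat.

```bash
python3 -m crank '[{"dp":[0,0,0.3],"angular":[0,0,0]},{"dp":[0,0,0.9],"angular":[0,0,0]},{"dp":[0,0,1],"angular":[0,0,0]},{"dp":[0,0,1],"angular":[0,0,0]},{"dp":[0,0,0],"angular":[0,0,0]},{"dp":[0,0,0],"angular":[0,0,0]},{"dp":[0,0,0],"angular":[0,0,0]}]'
python3 - <<'E'
from h import *
from scipy.spatial.transform import Rotation as R
t=snap('top'); print('stop',P(t,237,185)[2],'oil',P(t,345,107),'block',P(t,348,237))
d=snap('wrist');s=d['s'];T=np.eye(4);T[:3,:3]=R.from_quat(s['tool_rot']).as_matrix();T[:3,3]=s['tcp_pos'];d['pose']=T@d['mount']
b,g,r=[d['image'][...,i].astype(int) for i in range(3)]
n,l,st,c=cv2.connectedComponentsWithStats(((g>r+50)&(g>b+30)).astype('uint8'))
i=1+st[1:,4].argmax();print('green',P(d,*c[i]).round(4),s['force'])
print(order.sign_off())
E
```

```text
t: 12.05
tcp_pos: [0.5076, -0.1845, 0.1746]
tool_rot: [0.92, 0.393, -0.001, -0.001]
force: [-0.2, 0.2, 0.7]
finger_gap: 0.0
gripper_force: 0.0
stop 0.08599202800870709 oil [0.70267459 0.00747342 0.11923444] block [4.29308033e-01 2.78978920e-04 2.41625317e-02]
green [ 0.5096 -0.1848  0.0726] [-0.42102547 -0.40809651 -0.70323171]
the job is handed in; nothing more can be done
None
```

The job is handed in, with no verdict returned: the stop button latched, was twisted clockwise and popped back out, then the green button was pressed fully in and released; final depth readings show both buttons out and the bottle and block in place, while the wrench was not re-measured.

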